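Pick up the brown egg with tongs

ROBOT

A 6-joint arm with a two-finger parallel gripper is mounted at the origin on a cart in front of the work surface, level with it; the furniture and walls round the work are solid. World frame = base frame: x ahead of the robot, y to its left, z up, the work surface at z = 0. Lengths are in mm, angles in rad, forces in N, time in s.
With the tool pointing down it reaches from about 350 to 775 mm from the base axis. Payload 7.3 kg.
Tool frame: the origin (TCP) lies between the finger pads; the fingertips stand bot.tips_ahead ahead of it and the grasp point (between the pads) lies 6 mm ahead of it (bot.tips_ahead is the distance from the TCP to the fingertips, in mm); z points along the fingers, y is the line along which they close (so a half turn about z gives the same grasp; the last joint's range is limited). The gripper opens to 92 mm and grips with 3 to 60 N. Pads are 19 mm wide; open, the fingers measure 130 mm over their backs; the gripper's body (75 mm by 190 mm) begins 47 mm behind the grasp point.
Start: joints at [1.013, 0.342, 1.524, -0, 1.275, -0.146], TCP at [210.123, 481.135, 251.741] pointing down, gripper open.
Joint ranges: [-2.53, 2.53], [-0.77, 2.02], [0.04, 2.7], [-1, 4.14], [0.28, 2.66], [-3.11, 3.11]. Speed limits (rad/s): [2.57, 2.57, 3.14, 3.14, 3.14, 3.14].

INTERFACE

Orientations are given as [roll, pitch, yaw] about the fixed x, y, z axes, in that order (R = Rz(yaw) Ry(pitch) Rx(roll)).
In Python, from plant import bot gives the robot as it stands. The module is installed in compiled form; this text tells all that it offers.
- The arm moves only by the tool step_arm, never from a script. Its argument "targets" is one flat list of numbers, 7 for each row, row after row: the opening, from 0 (shut) to 1 (fully open), then the shift along the tool's x, y, z each as a share of 100 mm, from -1 to 1, then the turn, a rotation vector about the tool's x, y, z each as a share of pi/4 rad, from -1 to 1. A call has 1 to 20 rows; each row is the pose to reach, as a shift and turn from the pose commanded when the call began, along the tool's axes at that moment; what a row does not reach only later rows make up. A row lasts 1/8 s, in which the tool goes at most 62.5 mm and 10.7 degrees, less where a joint would pass 70% of its speed; a pose out of reach is approached as far as the arm can. A call with a number of a shift or a turn outside -1 to 1 is refused whole. A call with a gripper value outside its range is refused whole. The fingers move at their own pace and stop on an object; the grip force is fixed at half the most. Time passes only in rows, so rows that repeat a pose let the fingers close. It gives the time, the measured TCP pose, the force, the opening and the grip force at its end, in the units of the state.
- bot.get_obs(): the state, without advancing time (a new reading comes with each control period).
- bot.capture(name): name is "side" or "top"; returns (picture, depth): 420x560x3 uint8, blue, green, red; 420x560 float32, mm along the optical axis (not along the pixel's ray), 0 where there is no reading.
- bot.camera_info(name): a dict with "fx", "fy", "cx", "cy" (pixels), "k1" (the pictures are not rectified: a ray, as slopes to the right and down, at radius r is drawn at 1 + k1 r^2 times it, then the intrinsics apply), "camera_from_world" (4x4, takes a point from world to camera coordinates). Camera axes: x right, y down, z forward; pixel columns grow to the right and rows downward; lengths in mm; the calibration is good to about 2 mm. A picture is of the moment at which its call begins. camera_info takes no time and is no camera call.
- bot.close_job(): hands the job in; it is judged then, once.
The state is a dict: "time": time; "joint_positions": joint angles; "dq": joint speeds; "tau": joint torques, N m; "tool_pos": TCP position; "tcp_rot": TCP orientation; "contact_force": force on the tool from outside, world axes, zero at the start; "moment": the same for the moment, N m; "grip_width": finger opening in mm; "finger_force": force on a finger pad.
Only numpy, scipy, OpenCV 4.12 (cv2) and the standard library are available. Lean on these libraries where they do the work, as an engineer would, in place of code of your own. Each camera call takes 0.05 s, during which the arm holds its last target. There are 200 camera calls.

TASK

Take the tongs from their wooden stand, use them to lift the brown egg out of its egg cup, and finish while still holding the egg up between the jaws of the tongs, its underside at least 10 cm above the worktop. Do not touch any egg with the gripper itself, and leave the two white eggs, the salt shaker, the mug and the match box where they are.

Things in the scene. Friction and masses are not known exactly. Their poses are not given: they have to be found in the camera images.
- tongs: small kitchen tongs, 115 mm tall, 100 g, standing jaws down in the stand. Two steel arms (+y and -y side), sprung open, slide toward each other along y on a black head between them, parallel. Origin midway between the two black grip pads (24 mm wide along x, 30 mm tall); z up; top 18 mm above it. Squeeze the pads along y: 66 mm over them open, 32 mm closed, 38 to 40 mm with an egg in the jaws
- tongs_jaws (a point): point midway between the red dished jaws of the tongs, on the tongs' axis 84 mm below the grip centre; jaws 33 mm wide along x, 28 mm tall (foot 14 mm below this point). Jaw gap along y = width over the grip pads + 6 mm (72 mm open), but 6 mm less between the jaws' inward-bent edges
- tongs_left (a joint): the tongs' +y arm with its jaw: value 0 = fully open, 0.017 m = fully closed; both arms move together, each by this amount toward the middle. Its spring pushes its grip pad outward with 5 N when open, about 8.5 N when closed on an egg
- tongs_right (a joint): the tongs' -y arm with its jaw: value 0 = fully open, 0.017 m = fully closed; both arms move together, each by this amount toward the middle. Its spring pushes its grip pad outward with 5 N when open, about 8.5 N when closed on an egg
- tongs_stand: open wooden box fixed to the worktop that holds the tongs: 52 mm (x) by 96 mm (y) outside, 42 mm tall, walls and floor 4 mm; origin at the centre of its underside, its y axis parallel to that of the tongs
- egg_brown: the brown chicken egg, 44 mm in diameter and 55 mm tall, standing on its blunt end in an egg cup; origin on its axis at its widest level (24 mm above its lowest point, 31 mm below its tip), 16 mm above the rim of its cup; about 60 g
- egg_white_1: a white chicken egg, 44 mm in diameter and 55 mm tall, standing on its blunt end in an egg cup; origin on its axis at its widest level (24 mm above its lowest point, 31 mm below its tip), 16 mm above the rim of its cup
- egg_white_2: another white chicken egg, 44 mm in diameter and 55 mm tall, standing on its blunt end in an egg cup; origin on its axis at its widest level (24 mm above its lowest point, 31 mm below its tip), 16 mm above the rim of its cup
- cup_brown: low blue egg cup, fixed to the worktop; 36 mm tall, 40 mm across at the rim, narrower below; origin at the centre of its underside; holds the brown egg; it can stand in any of three places
- cup_white_1: low blue egg cup, fixed to the worktop; 36 mm tall, 40 mm across at the rim, narrower below; origin at the centre of its underside; holds a white egg; it can stand in any of three places
- cup_white_2: low blue egg cup, fixed to the worktop; 36 mm tall, 40 mm across at the rim, narrower below; origin at the centre of its underside; holds a white egg; it can stand in any of three places
- salt_mid (a point): centre of the salt shaker: clear glass with a grey top, 44 mm across, 90 mm tall; a bystander
- mug_mid (a point): centre of the white mug with a green band, 83 mm across (117 with its handle), 94 mm tall; a bystander
- matches_mid (a point): centre of the closed red match box, 36 by 53 mm, 15 mm tall, lying flat; a bystander

How it is judged (in metres and radians):
On the way, in this order (a step that is already met when the one before it is completed fails the run):
1. the tongs are held by the gripper, clear of their stand (contact force between the fingers and tongs above 2 N and contact force between tongs and tongs_stand below 0.05 N and height (world z) of tongs above 0.14 m), for 0.2 s.
2. both jaws grip the brown egg and have lifted it out of its cup (contact force between each of tongs_left, tongs_right and egg_brown above 0.5 N and contact force between egg_brown and cup_brown below 0.05 N and height (world z) of egg_brown above 0.07 m), for 0.2 s.
At the end, for the whole second after the job is handed in: The gripped tongs, clear of their stand, hold the brown egg still in both jaws, its centre over 12 cm above the worktop, no cup or finger touching it; white eggs within 15 mm, and salt shaker, mug and match box within 30 mm, of where they stood (height (world z) of egg_brown above 0.12 m and contact force between each of tongs_left, tongs_right and egg_brown above 0.5 N and contact force between the fingers and tongs above 2 N and contact force between the fingers and egg_brown below 0.1 N and contact force between tongs and tongs_stand below 0.05 N and linear speed of egg_brown below 0.05 m/s and contact force between egg_brown and cup_brown below 0.05 N and contact force between egg_brown and cup_white_1 below 0.05 N and contact force between egg_brown and cup_white_2 below 0.05 N and distance of each of egg_white_1, egg_white_2 from where it was at the start of the episode below 0.015 m and distance of each of salt_mid, mug_mid, matches_mid from where it was at the start of the episode below 0.03 m); the arm keeps its last pose, push and grip.
It fails at once if an egg is touched by the gripper or the arm (contact force between any of the fingers, the arm and egg_brown above 0.3 N or contact force between any of the fingers, the arm and egg_white_1 above 0.3 N or contact force between any of the fingers, the arm and egg_white_2 above 0.3 N).
It fails at once if a white egg is disturbed (moved 15 mm) (distance of any of egg_white_1, egg_white_2 from where it was at the start of the episode above 0.015 m).
It fails at once if a bystander is disturbed (moved 30 mm) (distance of any of salt_mid, mug_mid, matches_mid from where it was at the start of the episode above 0.03 m).
It also fails if it takes over 40 s, if anything falls off the work surface, if the arm or the gripper's body presses on something with over 40 N, if the wrist force passes 120 N, or if a joint passes its speed limit or range.

## Working session

There is one attempt and no reset: what is moved stays moved. The work goes in short steps, Python scripts to look and compute and a tool call to move; the robot and the scene stay as the last step left them, time stands still between calls to the robot, and variables do not carry over. Pictures are saved under pics/ and viewed, at most 10 in all, crops included, and the job is handed in when it is done.

Besides the shell and the picture viewer there is one more tool, called as name(argument=value, ...) on one line, values as JSON. step_arm: Moves the arm, as the interface text tells. Shift numbers are shares of 100 mm and turn numbers shares of pi/4 rad, none past 1 either way. Its arguments: {"type":"object","properties":{"targets":{"type":"array"}},"required":["targets"]}

```bash
mkdir -p pics; python3 - <<'E'
from plant import bot
import cv2,numpy as np
o=bot.get_obs();print(o, bot.tips_ahead)
for n in("side","top"):
    p,d=bot.capture(n);cv2.imwrite(f"pics/{n}0.png",p);np.save(f"{n}0.npy",d)
    i=bot.camera_info(n);print(n,{k:np.round(v,3) for k,v in i.items()})
E
```

```text
{'time': 0.0, 'joint_positions': array([ 1.01299485e+00,  3.42705715e-01,  1.52501990e+00,  3.11955331e-05,
        1.27540098e+00, -1.45996137e-01]), 'dq': array([-0.00034711,  0.00067684, -0.00015733, -0.00105993,  0.0001146 ,
       -0.00152693]), 'tau': array([-2.72114776e-03, -4.31243491e+01, -2.44216651e+01,  7.14393798e-02,
        5.62579965e-02, -1.27126186e-04]), 'tool_pos': array([209.91022857, 480.80539353, 251.05275894]), 'tcp_rot': array([-3.14007937e+00, -2.52667266e-04,  2.72977802e+00]), 'contact_force': array([-0.42419204,  0.42215445,  0.59857809]), 'moment': array([ 0.00324197,  0.01373857, -0.00940425]), 'finger_force': 0.0, 'grip_width': 91.89792308757637} 25.0
side {'fx': np.float64(526.824), 'fy': np.float64(526.824), 'cx': np.float64(285.452), 'cy': np.float64(215.529), 'k1': np.float64(-0.072), 'camera_from_world': array([[ 8.22000e-01, -5.70000e-01, -9.00000e-03, -4.74021e+02],
       [-2.33000e-01, -3.21000e-01, -9.18000e-01,  1.92379e+02],
       [ 5.20000e-01,  7.56000e-01, -3.97000e-01,  9.94613e+02],
       [ 0.00000e+00,  0.00000e+00,  0.00000e+00,  1.00000e+00]])}
top {'fx': np.float64(529.409), 'fy': np.float64(529.409), 'cx': np.float64(282.579), 'cy': np.float64(208.657), 'k1': np.float64(-0.086), 'camera_from_world': array([[-3.190000e-01, -9.480000e-01,  4.000000e-03,  1.576780e+02],
       [-8.920000e-01,  2.980000e-01, -3.400000e-01,  4.997600e+02],
       [ 3.210000e-01, -1.120000e-01, -9.400000e-01,  1.443608e+03],
       [ 0.000000e+00,  0.000000e+00,  0.000000e+00,  1.000000e+00]])}
```

View pics/top0.png

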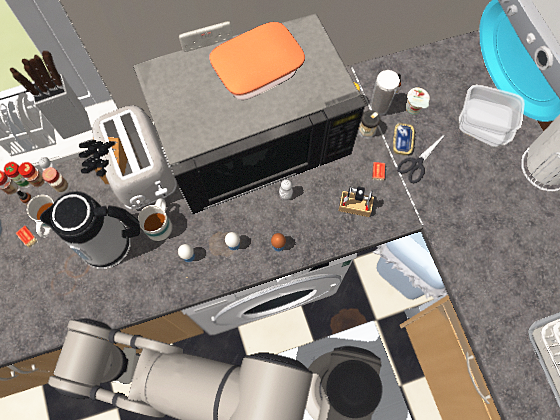

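View pics/side0.png

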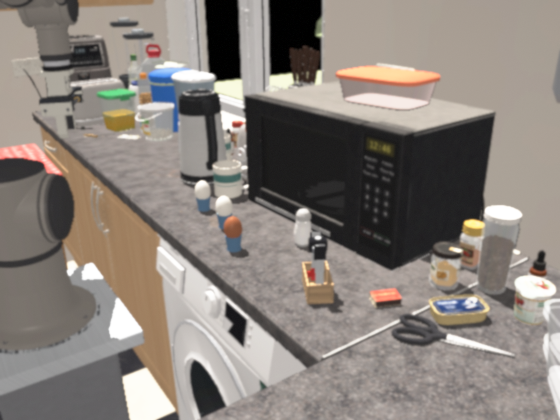

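The top view shows the stand and tongs at (358,198), the brown egg at (278,241), white eggs at (232,241) and (185,252), salt at (286,190), and the mug at (154,221). The side view shows the tongs at (318,265) and the brown egg at (233,233). Next I'll measure with depth and colour masks, and enlarge the tongs crop.

```bash
cat >h.py <<'E'
import cv2,numpy as np
from plant import bot
def cam(n):
    i=bot.camera_info(n);K=np.array([[i["fx"],0,i["cx"]],[0,i["fy"],i["cy"]],[0,0,1.]])
    return K,np.array([i["k1"],0,0,0,0]),np.array(i["camera_from_world"])
def rays(n,uv):
    K,D,T=cam(n);s=cv2.undistortPoints(np.float64(uv).reshape(-1,1,2),K,D)[:,0]
    return np.c_[s,np.ones(len(s))],T
def cloud(n,uv,z):   # pixels + depth -> world
    r,T=rays(n,uv);return (r*np.asarray(z)[:,None]-T[:3,3])@T[:3,:3]
def onplane(n,uv,h):
    r,T=rays(n,uv);d=r@T[:3,:3];c=-T[:3,:3].T@T[:3,3]
    return c+d*((h-c[2])/d[:,2])[:,None]
def project(n,P):
    K,D,T=cam(n);return cv2.projectPoints(np.float64(P).reshape(-1,1,3),cv2.Rodrigues(T[:3,:3])[0],T[:3,3],K,D)[0][:,0]
def allcloud(n,d):
    v,u=np.nonzero(d>0);return np.c_[u,v],cloud(n,np.c_[u,v],d[v,u])
E
python3 - <<'E'
from h import *
for n in("top","side"):
    p=cv2.imread(f"pics/{n}0.png");d=np.load(n+"0.npy")
    uv,P=allcloud(n,d);c=p[uv[:,1],uv[:,0]].astype(int);hsv=cv2.cvtColor(p,cv2.COLOR_BGR2HSV)[uv[:,1],uv[:,0]]
    def rep(name,box,m=None,zmin=8):
        u0,v0,u1,v1=box;s=(uv[:,0]>u0)&(uv[:,0]<u1)&(uv[:,1]>v0)&(uv[:,1]<v1)&(P[:,2]>zmin)
        if m is not None:s&=m
        q=P[s];print(n,name,len(q),"min",np.percentile(q,2,0).round(),"max",np.percentile(q,98,0).round(),"med",np.median(q,0).round(), "uv",uv[s].mean(0).round(1))
        return q
    B={"top":dict(brown=(262,225,296,260),w1=(220,228,245,256),w2=(172,238,200,268),salt=(274,175,298,205),mug=(135,200,175,240),tongs=(335,178,382,218),match=(368,160,390,182)),
       "side":dict(brown=(220,212,248,256),w1=(214,192,234,232),w2=(192,177,214,216),salt=(290,205,314,250),mug=(208,160,246,203),tongs=(300,230,336,304),match=(368,285,404,308))}[n]
    for k,b in B.items():
        z=8
        rep(k,b,zmin=z)
        if k in("brown",): rep("  egg",b,(hsv[:,0]<20)&(hsv[:,1]>90),38)
        if k in("w1","w2"): rep("  egg",b,(hsv[:,1]<60),38)
        if k=="tongs": rep("  red",b,((hsv[:,0]<6)|(hsv[:,0]>172))&(hsv[:,1]>150));rep("  above60",b,zmin=60);rep("  above100",b,zmin=100)
    s=(P[:,2]>40)&(P[:,2]<200)
a=cv2.imread("pics/top0.png")[165:225,325:395];b=cv2.imread("pics/side0.png")[225:305,290:345]
f=lambda x:cv2.resize(x,(390,560),interpolation=cv2.INTER_CUBIC)
cv2.imwrite("pics/crop0.png",np.hstack([cv2.resize(a,(420,360),interpolation=2),cv2.resize(b,(248,360),interpolation=2)]))
E
```

```text
top brown 208 min [426.   9.   9.] max [467.  52.  85.] med [441.  33.  71.] uv [277.9 241. ]
top   egg 176 min [427.  12.  53.] max [462.  50.  85.] med [442.  32.  73.] uv [277.9 240.1]
top w1 206 min [472. 137.  10.] max [509. 175.  84.] med [485. 156.  70.] uv [232.  239.8]
top   egg 183 min [472. 136.  51.] max [508. 175.  84.] med [487. 156.  72.] uv [231.9 239.1]
top w2 215 min [480. 275.   9.] max [519. 315.  84.] med [493. 293.  71.] uv [185.2 251.8]
top   egg 187 min [480. 275.  50.] max [515. 314.  84.] med [495. 293.  73.] uv [185.  251.2]
top salt 307 min [575. -70.  11.] max [640. -22.  92.] med [591. -40.  50.] uv [284.6 186.8]
top mug 1111 min [573. 317.  13.] max [685. 399. 144.] med [626. 360.  48.] uv [153.1 219.8]
top tongs 570 min [ 450. -282.    9.] max [ 533. -183.  123.] med [ 487. -229.   40.] uv [356.5 200.6]
top   red 17 min [ 463. -265.    9.] max [ 521. -194.   31.] med [ 498. -210.   23.] uv [354.6 205.1]
top   above60 194 min [ 468. -261.   70.] max [ 514. -201.  125.] med [ 489. -230.  114.] uv [359.4 193.7]
top   above100 164 min [ 469. -261.  101.] m
[... 747 characters left out ...]
n [ 474. -236.   12.] max [642.  50. 118.] med [589. -54.  56.] uv [303.2 224.7]
side mug 1262 min [484. 145.  11.] max [684. 449.  94.] med [602. 330.  64.] uv [226.6 178.4]
side tongs 1749 min [ 449. -286.   10.] max [642. -61. 119.] med [ 482. -251.   40.] uv [317.5 265. ]
side   red 48 min [ 495. -206.    9.] max [ 509. -195.   29.] med [ 503. -200.   19.] uv [310.9 273.8]
side   above60 570 min [ 467. -268.   63.] max [ 511. -205.  121.] med [ 479. -255.  108.] uv [317.8 249.6]
side   above100 364 min [ 466. -268.  101.] max [ 513. -204.  121.] med [ 483. -242.  114.] uv [317.4 243. ]
side match 356 min [ 548. -369.    9.] max [ 601. -323.   17.] med [ 573. -349.   15.] uv [385.1 296.4]
```

View pics/crop0.png

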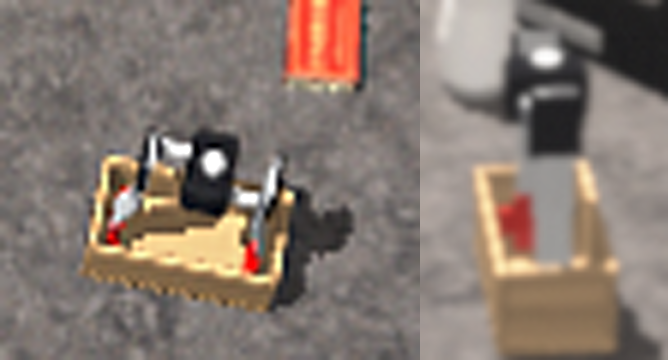

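The crop shows the tongs standing along the stand's long side. The stand is turned about 10–15° in the image, with the black head in the middle and an arm on each side. Next come the stand and tongs poses, and the egg axis from a radius-profile fit.

```bash
python3 - <<'E'
from h import *
from scipy.optimize import least_squares
S=[];T=[];E={"b":[],"w1":[],"w2":[],"salt":[]};G={"b":(445,30),"w1":(488,155),"w2":(497,294),"salt":(600,-45)}
for n in("top","side"):
    p=cv2.imread(f"pics/{n}0.png");d=np.load(n+"0.npy");uv,P=allcloud(n,d)
    h=cv2.cvtColor(p,cv2.COLOR_BGR2HSV)[uv[:,1],uv[:,0]]
    near=np.hypot(P[:,0]-487,P[:,1]+232)<70
    wood=near&(h[:,0]>8)&(h[:,0]<25)&(h[:,1]>80)&(P[:,2]>10)&(P[:,2]<50)
    t=near&(P[:,2]>85)&(P[:,2]<125)
    for nm,m in(("wood",wood),("rim",wood&(P[:,2]>36)),("tongs",t)):
        print(n,nm,m.sum(),cv2.minAreaRect(P[m][:,:2].astype(np.float32)))
    q=P[t]; print(n,"top z",np.percentile(q[:,2],[50,90,99]))
    # pad pts ends of long axis
    for k,g in G.items():
        m=(np.hypot(*(P[:,:2]-g).T)<35)&(P[:,2]>46)&(P[:,2]<95);E[k].append(P[m])
    sh=(P[:,2]>30)&(P[:,0]>400)&(P[:,0]<640)&(P[:,1]>-330)&(P[:,1]<140)
    o=sh&(np.hypot(*(P[:,:2]-[487,-232]).T)>80)&(np.hypot(*(P[:,:2]-[445,30]).T)>40)
    mw=(P[:,2]>60)&(P[:,1]>-450)&(P[:,1]<200)&(P[:,0]<800)&(P[:,0]>620);print("microwave front",[ (y,np.percentile(P[mw&(abs(P[:,1]-y)<15)][:,0],2).round()) for y in(-200,-100,0,100) if (mw&(abs(P[:,1]-y)<15)).sum()>20])
for k in("b","w1","w2"):
    for nm,q in(("top",E[k][0]),("side",E[k][1]),("both",np.vstack(E[k]))):
        f=lambda a:np.sqrt(((q[:,:2]-a[:2])**2).sum(1)/22**2+np.where(q[:,2]>a[2],(q[:,2]-a[2])/31,(q[:,2]-a[2])/24)**2)*22-22
        r=least_squares(f,[*G[k],52],loss="soft_l1");print(k,nm,r.x.round(1),"rms",np.sqrt((f(r.x)**2).mean()).round(1))
for i in(0,1):
  q=E["salt"][i];print("salt",np.percentile(q,[2,98],axis=0).round())
E
```

```text
top wood 252 ((491.453369140625, -232.6456298828125), (97.04119110107422, 56.91826629638672), 60.70325469970703)
top rim 92 ((491.26129150390625, -231.90899658203125), (96.15110778808594, 54.5355224609375), 57.93165969848633)
top tongs 179 ((492.35009765625, -232.892333984375), (66.51956176757812, 37.33112335205078), 61.24125289916992)
top top z [114.12516014 120.78074604 123.42479123]
microwave front [(-200, np.float64(646.0)), (-100, np.float64(641.0)), (0, np.float64(635.0)), (100, np.float64(628.0))]
side wood 612 ((490.1596374511719, -235.6058349609375), (100.48519134521484, 50.995506286621094), 59.78146743774414)
side rim 184 ((490.19439697265625, -235.3030242919922), (100.06852722167969, 50.5158576965332), 60.22605895996094)
side tongs 455 ((491.0680847167969, -235.7788543701172), (71.00249481201172, 36.09547424316406), 62.38351058959961)
side top z [111.79322419 118.69904574 121.13655695]
microwave front [(-200, np.float64(645.0)), (-100, np.float64(641.0)), (0, np.float64(633.0)), (100, np.float64(626.0))]
b top [447.9  30.6  51.6] rms 1.9
b side [447.6  29.5  52.2] rms 1.6
b both [447.7  29.8  52. ] rms 1.7
w1 top [492.7 156.5  51.2] rms 1.6
w1 side [492.8 155.1  52.4] rms 2.0
w1 both [492.7 155.5  52. ] rms 1.9
w2 top [501.2 295.3  51.4] rms 1.5
w2 side [500.5 293.3  52.6] rms 2.2
w2 both [500.8 294.1  52. ] rms 2.1
salt [[577. -59.  48.]
 [609. -26.  93.]]
salt [[577. -65.  46.]
 [608. -38.  90.]]
```

Fits agree with the given sizes: brown egg (448, 30, 52), tongs at (491, -234) with their y axis at about 60.5°, and eggs at the expected z of 52. I'll move over the tongs at the present height, in free space.

step_arm(targets=[1, -0.77, -0.57, 0, 0, 0, 0, 1, -0.77, -0.57, 0, 0, 0, 0])

```text
time: 0.35
tool_pos: [258.2, 396.3, 251.2]
tcp_rot: [-3.14, 0.0, 2.73]
contact_force: [-0.0, 0.4, -0.2]
grip_width: 92.0
finger_force: 0.0
```

step_arm(targets=[1, -0.77, -0.57, 0, 0, 0, 0, 1, -0.77, -0.57, 0, 0, 0, 0])

```text
time: 0.6
tool_pos: [306.2, 312.9, 251.5]
tcp_rot: [-3.141, -0.0, 2.729]
contact_force: [0.0, 0.7, -0.3]
grip_width: 91.5
finger_force: 0.0
```

step_arm(targets=[1, -0.77, -0.57, 0, 0, 0, 0, 1, -0.77, -0.57, 0, 0, 0, 0])

```text
time: 0.85
tool_pos: [354.1, 229.8, 251.5]
tcp_rot: [-3.141, -0.0, 2.728]
contact_force: [0.0, 0.4, 0.1]
grip_width: 91.6
finger_force: 0.0
```

step_arm(targets=[1, -0.77, -0.57, 0, 0, 0, 0, 1, -0.77, -0.57, 0, 0, 0, 0])

```text
time: 1.1
tool_pos: [401.9, 146.7, 251.5]
tcp_rot: [-3.141, -0.0, 2.728]
contact_force: [-0.0, 0.4, 0.1]
grip_width: 91.8
finger_force: 0.0
```

step_arm(targets=[1, -0.58, -0.78, 0, 0, 0, 0, 1, -0.58, -0.78, 0, 0, 0, 0])

```text
time: 1.35
tool_pos: [423.2, 52.0, 251.4]
tcp_rot: [-3.141, -0.0, 2.728]
contact_force: [-0.3, 0.9, -0.4]
grip_width: 91.9
finger_force: 0.0
```

step_arm(targets=[1, -0.58, -0.78, 0, 0, 0, 0, 1, -0.58, -0.78, 0, 0, 0, 0])

```text
time: 1.6
tool_pos: [445.1, -42.9, 251.5]
tcp_rot: [-3.141, -0.0, 2.728]
contact_force: [0.3, 0.2, 0.4]
grip_width: 91.9
finger_force: 0.0
```

step_arm(targets=[1, -0.58, -0.78, 0, 0, 0, 0, 1, -0.58, -0.78, 0, 0, 0, 0])

```text
time: 1.85
tool_pos: [467.0, -137.7, 251.3]
tcp_rot: [-3.141, -0.0, 2.728]
contact_force: [0.2, -0.5, -0.3]
grip_width: 91.9
finger_force: 0.0
```

step_arm(targets=[1, -0.58, -0.78, 0, 0, 0, 0.13, 1, -0.58, -0.78, 0, 0, 0, 0.13, 1, -0.58, -0.78, 0, 0, 0, 0.13, 1, -0.58, -0.78, 0, 0, 0, 0.13])

```text
time: 2.35
tool_pos: [488.4, -229.2, 251.2]
tcp_rot: [3.141, -0.002, 2.628]
contact_force: [-0.6, -0.3, -0.2]
grip_width: 92.1
finger_force: 0.0
```

```bash
cat >>h.py <<'E'
def delta(P,yawdeg=None):   # world target TCP -> shares in tool axes
    o=bot.get_obs();from scipy.spatial.transform import Rotation as R
    r=R.from_euler("xyz",o["tcp_rot"]);d=r.inv().apply(np.array(P)-o["tool_pos"])/100
    print("t",o["time"],"pos",o["tool_pos"].round(1),"rot",np.degrees(o["tcp_rot"]).round(2),"shift",d.round(3),"w",o["grip_width"].round(1),"ff",round(o["finger_force"],1))
    if yawdeg is not None:print("turn z",round((np.degrees(o["tcp_rot"][2])-yawdeg)/45,3))
E
python3 - <<'E'
from h import *
delta([491,-234,250],150.5)
p,d=bot.capture("side");np.save("side1.npy",d)
q,d=bot.capture("top");np.save("top1.npy",d)
a=p[150:310,240:400];b=q[140:260,290:430]
cv2.imwrite("pics/c1.png",np.hstack([cv2.resize(a,(400,400),interpolation=2),cv2.resize(b,(400,343),interpolation=2).copy() if 0 else cv2.resize(b,(400,400),interpolation=2)]))
E
```

```text
Traceback (most recent call last):
  File "h.py", line 21, in delta
    print("t",o["time"],"pos",o["tool_pos"].round(1),"rot",np.degrees(o["tcp_rot"]).round(2),"shift",d.round(3),"w",o["grip_width"].round(1),"ff",round(o["finger_force"],1))
                                                                                                                    ^^^^^^^^^^^^^^^^^^^^^
AttributeError: 'float' object has no attribute 'round'
```

step_arm(targets=[1, -0.05, -0.03, 0.6, 0, 0, 0, 1, -0.05, -0.03, 0.6, 0, 0, 0])

```text
time: 2.6
tool_pos: [489.5, -232.4, 188.5]
tcp_rot: [3.141, -0.009, 2.629]
contact_force: [-0.6, 0.4, 0.6]
grip_width: 91.7
finger_force: 0.0
```

```bash
sed -i 's/o\["grip_width"\].round(1)/round(o["grip_width"],1)/' h.py
python3 - <<'E'
from h import *
delta([491,-234,108],150.5)
p,d=bot.capture("side");np.save("side1.npy",d)
q,d=bot.capture("top");np.save("top1.npy",d)
a=p[150:310,240:400];b=q[110:250,290:430]
cv2.imwrite("pics/c1.png",np.hstack([cv2.resize(a,(400,400),interpolation=2),cv2.resize(b,(400,400),interpolation=2)]))
E
```

```text
t 2.6 pos [ 489.5 -232.4  188.5] rot [179.95  -0.52 150.63] shift [-0.028 -0.008  0.805] w 91.7 ff 0.0
turn z 0.003
```

View pics/c1.png

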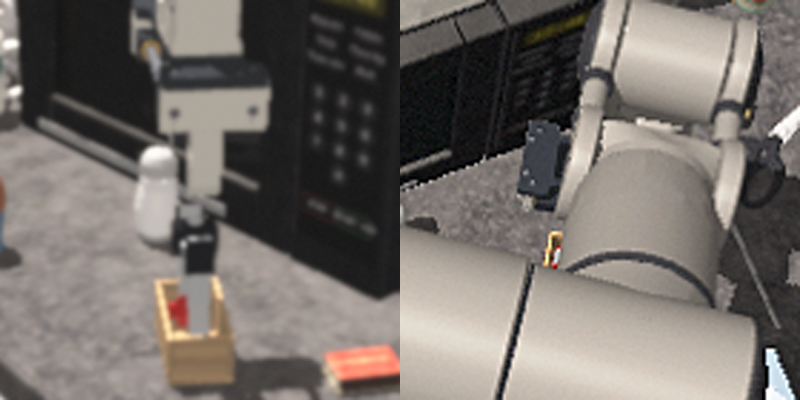

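The side crop shows the finger (about 207,170) nearly above the tongs (about 198,255), seen along the tongs' y axis. I'll check the lateral offset with depth.

```bash
python3 - <<'E'
from h import *
d=np.load("side1.npy");uv,P=allcloud("side",d)
a=np.radians(150.5);X=np.array([np.cos(a),np.sin(a)]);Y=np.array([np.sin(a),-np.cos(a)])
q=(P[:,:2]-[491,-234]);x=q@X;y=q@Y
for nm,lo,hi in(("arm+pad",60,85),("pad",90,113),("tip",166,185),("finger",185,205)):
    m=(P[:,2]>lo)&(P[:,2]<hi)&(abs(x)<40)&(abs(y)<90);print(nm,m.sum(),"x",np.percentile(x[m],[3,50,97]).round(1),"y",np.percentile(y[m],[3,50,97]).round(1))
delta([491,-234,108],150.5)
E
```

```text
arm+pad 120 x [-7.9  1.9  8.1] y [-33.8 -30.   30.3]
pad 237 x [-17.8   1.3  16.9] y [-34.8 -30.1  30.3]
tip 127 x [-7.8  4.4 12.8] y [-64.4 -58.3  48.8]
finger 143 x [-9.1  3.2 12.6] y [-66.9 -63.8 -49.7]
t 2.7 pos [ 492.  -234.1  192.8] rot [179.99  -0.   150.62] shift [ 0.009 -0.004  0.848] w 92.0 ff 0.0
turn z 0.003
```

Aligned to within 2 mm, so I'll descend to the pads and close to about 60 mm.

step_arm(targets=[1, 0.01, 0, 0.5, 0, 0, 0, 1, 0.01, 0, 0.85, 0, 0, 0, 1, 0.01, 0, 0.85, 0, 0, 0, 1, 0.01, 0, 0.85, 0, 0, 0, 0.65, 0.01, 0, 0.85, 0, 0, 0, 0.65, 0.01, 0, 0.85, 0, 0, 0, 0.65, 0.01, 0, 0.85, 0, 0, 0, 0.65, 0.01, 0, 0.85, 0, 0, 0])

```text
time: 3.7
tool_pos: [490.9, -234.8, 107.1]
tcp_rot: [-3.141, 0.001, 2.628]
contact_force: [-0.5, -0.5, 2.2]
grip_width: 60.8
finger_force: 6.9
```

step_arm(targets=[0.65, 0, 0, -0.3, 0, 0, 0, 0.65, 0, 0, -0.6, 0, 0, 0, 0.65, 0, 0, -0.95, 0, 0, 0, 0.65, 0, 0, -0.95, 0, 0, 0, 0.65, 0, 0, -0.95, 0, 0, 0, 0.65, 0, 0, -0.95, 0, 0, 0])

```text
time: 4.45
tool_pos: [490.2, -234.1, 200.2]
tcp_rot: [3.141, -0.003, 2.628]
contact_force: [0.4, -0.2, -1.2]
grip_width: 59.4
finger_force: 6.0
```

```bash
python3 - <<'E'
from h import *
delta([447.7,29.8,203])
p,d=bot.capture("side");np.save("side2.npy",d)
a=p[120:310,220:410]
cv2.imwrite("pics/c2.png",cv2.resize(a,(500,500),interpolation=2))
E
```

```text
t 4.45 pos [ 490.2 -234.1  200.2] rot [ 1.7998e+02 -1.7000e-01  1.5055e+02] shift [ 1.667  2.089 -0.022] w 59.4 ff 6.0
```

View pics/c2.png

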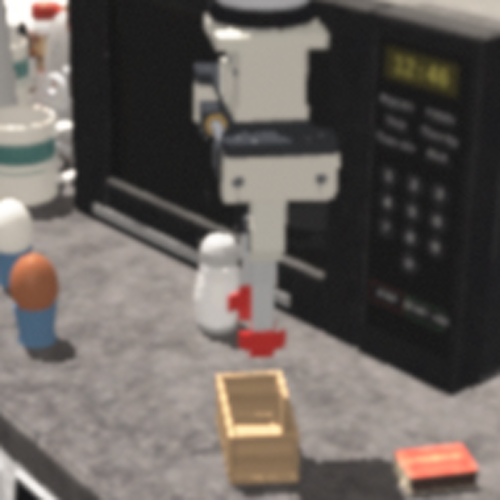

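The tongs hang upright in the fingers, clear of the stand, with red jaws at about (262,342) and (240,303). I'll carry them over the egg.

step_arm(targets=[0.65, 0.28, 0.35, -0.02, 0, 0, 0, 0.65, 0.56, 0.7, -0.02, 0, 0, 0])

```text
time: 4.75
tool_pos: [476.0, -145.1, 202.8]
tcp_rot: [3.141, -0.002, 2.626]
contact_force: [0.8, 0.4, -1.3]
grip_width: 59.9
finger_force: 5.8
```

step_arm(targets=[0.65, 0.28, 0.35, 0, 0, 0, 0, 0.65, 0.56, 0.7, 0, 0, 0, 0])

```text
time: 5.0
tool_pos: [461.5, -56.1, 203.0]
tcp_rot: [-3.141, -0.001, 2.627]
contact_force: [0.3, 0.2, -0.8]
grip_width: 59.6
finger_force: 5.8
```

step_arm(targets=[0.65, 0.28, 0.35, 0, 0, 0, 0, 0.65, 0.55, 0.69, 0, 0, 0, 0, 0.65, 0.55, 0.69, 0, 0, 0, 0, 0.65, 0.55, 0.69, 0, 0, 0, 0, 0.65, 0.55, 0.69, 0, 0, 0, 0])

```text
time: 5.62
tool_pos: [448.4, 28.7, 203.5]
tcp_rot: [-3.141, -0.0, 2.626]
contact_force: [0.4, -0.3, 0.2]
grip_width: 59.5
finger_force: 5.8
```

```bash
python3 - <<'E'
from h import *
delta([447.7,29.8,142])
a=np.radians(150.5);X=np.array([np.cos(a),np.sin(a)]);Y=np.array([np.sin(a),-np.cos(a)])
im=[]
for n in("side","top"):
    p,d=bot.capture(n);uv,P=allcloud(n,d)
    h=cv2.cvtColor(p,cv2.COLOR_BGR2HSV)[uv[:,1],uv[:,0]];q=P[:,:2]-[447.7,29.8];x=q@X;y=q@Y
    red=(h[:,1]>150)&((h[:,0]<5)|(h[:,0]>173))
    for nm,m in(("jaw-",red&(y<0)&(P[:,2]>85)),("jaw+",red&(y>0)&(P[:,2]>85)),("pads",(P[:,2]>180)&(P[:,2]<212)),("fing",(P[:,2]>215)&(P[:,2]<235)),("egg",(P[:,2]>50)&(P[:,2]<88))):
        m=m&(abs(x)<35)&(abs(y)<75)
        if m.sum()>5:print(n,nm,m.sum(),"x",np.percentile(x[m],[3,50,97]).round(1),"y",np.percentile(y[m],[3,50,97]).round(1),"z",np.percentile(P[m,2],[3,50,97]).round(1))
    c=project(n,[[447.7,29.8,110]])[0].astype(int);u,v=np.maximum(c-70,0)
    im.append(cv2.resize(p[v:v+140,u:u+140],(400,400),interpolation=2))
cv2.imwrite("pics/c3.png",np.hstack(im))
E
```

```text
t 5.625 pos [448.4  28.7 203.5] rot [-1.7999e+02 -1.0000e-02  1.5048e+02] shift [0.011 0.006 0.615] w 59.5 ff 5.8
side jaw- 71 x [-15.3  -2.    9.3] y [-40.1 -36.8 -32.3] z [107.4 115.8 122.8]
side jaw+ 9 x [-17.8 -15.7 -13.4] y [26.6 29.2 32.6] z [111.  116.3 119.9]
side pads 184 x [-19.2  -2.7  14.7] y [-52.2 -45.4  -9.3] z [181.1 199.7 211.1]
side fing 93 x [-13.9  -1.1   9.4] y [-53.4 -50.   -3.2] z [215.3 223.9 233.1]
side egg 258 x [-18.6  -0.2  18.9] y [-22.6 -13.9   1.9] z [51.4 67.4 82.2]
```

View pics/c3.png

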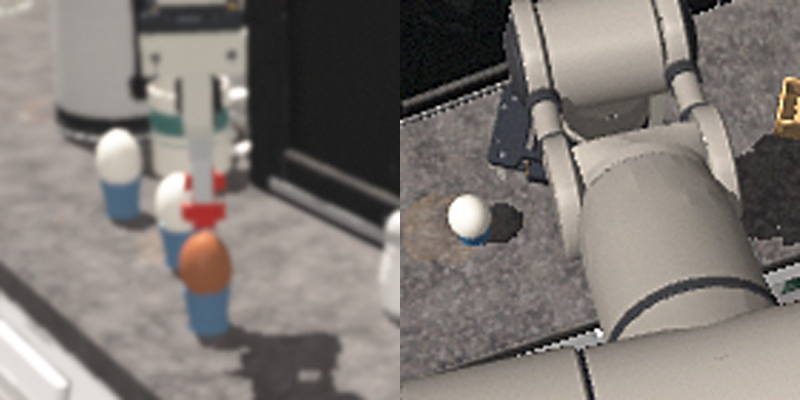

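The jaws are above the egg: near jaw at (204,215), egg tip at (205,233) in the left crop. I'll check the jaw foot level and x-centring against projections.

```bash
python3 - <<'E'
from h import *
a=np.radians(150.5);X=np.array([np.cos(a),np.sin(a),0]);Y=np.array([np.sin(a),-np.cos(a),0])
p,d=bot.capture("side");h=cv2.cvtColor(p,cv2.COLOR_BGR2HSV)
m=((h[...,1]>150)&((h[...,0]<5)|(h[...,0]>173))).astype(np.uint8)
n,l,s,c=cv2.connectedComponentsWithStats(m)
C=np.array([448.4,28.7,0]);print(project("side",[C+[0,0,113]]))
for i in range(1,n):
    if s[i,4]>8 and abs(c[i,0]-285)<400 and 170<c[i,1]<240: print(s[i],c[i].round(1))
for z in(85,90,95,99.5,105,113.5,120,127.5):print(z,"near back",project("side",[C-36*Y+[0,0,z],C-36*Y-16.5*X+[0,0,z],C-36*Y+16.5*X+[0,0,z]]).round(1).tolist(),"far",project("side",[C+33*Y-16.5*X+[0,0,z]])[0].round(1))
y0,x0=[int(v) for v in(project("side",[C+[0,0,113]])[0][::-1])]
cv2.imwrite("pics/c4.png",cv2.resize(p[y0-40:y0+40,x0-40:x0+40],(560,560),interpolation=0))
E
```

```text
[[231.71490261 204.63770776]]
[226 207  13   7  72] [232.1 209.5]
85 near back [[232.3, 222.2], [239.7, 221.9], [224.9, 222.5]] far [239.3 210.1]
90 near back [[232.2, 220.2], [239.6, 219.8], [224.8, 220.5]] far [239.2 208.1]
95 near back [[232.1, 218.1], [239.5, 217.8], [224.7, 218.4]] far [239.1 206.2]
99.5 near back [[232.0, 216.3], [239.4, 215.9], [224.6, 216.6]] far [239.  204.4]
105 near back [[231.9, 214.0], [239.3, 213.7], [224.4, 214.3]] far [238.9 202.2]
113.5 near back [[231.7, 210.5], [239.1, 210.2], [224.2, 210.8]] far [238.8 198.9]
120 near back [[231.5, 207.8], [239.0, 207.5], [224.1, 208.1]] far [238.7 196.3]
127.5 near back [[231.4, 204.7], [238.8, 204.4], [223.9, 205.0]] far [238.5 193.3]
```

View pics/c4.png

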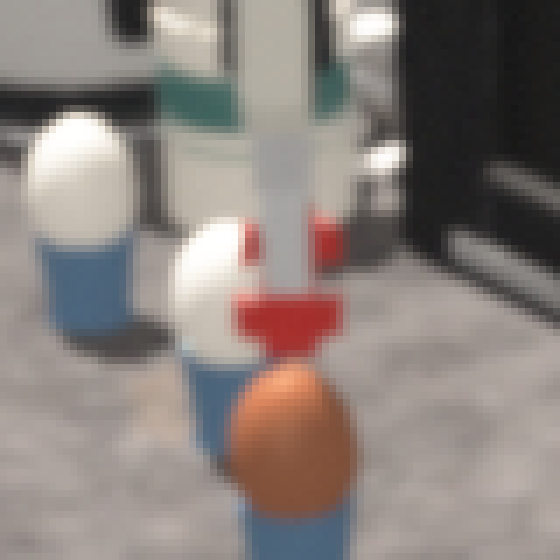

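The jaw foot projects at z≈100 and the jaws are centred within about 1 mm in x, both matching the model. I'll lower by 60 mm around the egg.

step_arm(targets=[0.65, 0.01, 0.01, 0.15, 0, 0, 0, 0.65, 0.01, 0.01, 0.3, 0, 0, 0, 0.65, 0.01, 0.01, 0.45, 0, 0, 0, 0.65, 0.01, 0.01, 0.6, 0, 0, 0, 0.65, 0.01, 0.01, 0.6, 0, 0, 0, 0.65, 0.01, 0.01, 0.6, 0, 0, 0])

```text
time: 6.52
tool_pos: [448.2, 30.8, 144.2]
tcp_rot: [3.141, 0.001, 2.627]
contact_force: [0.9, -0.4, -1.1]
grip_width: 59.6
finger_force: 5.8
```

```bash
python3 - <<'E'
from h import *
delta([447.7,29.8,143])
p,d=bot.capture("side")
y0,x0=[int(v) for v in(project("side",[[448,29,70]])[0][::-1])]
cv2.imwrite("pics/c5.png",cv2.resize(p[y0-40:y0+40,x0-40:x0+40],(560,560),interpolation=0))
E
```

```text
t 6.525 pos [448.2  30.8 144.2] rot [1.7998e+02 4.0000e-02 1.5053e+02] shift [-0.001 -0.011  0.012] w 59.6 ff 5.8
```

View pics/c5.png

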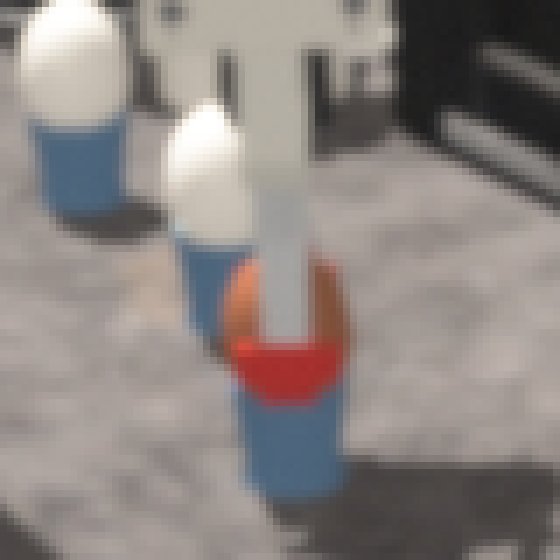

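The egg stands undisturbed between the jaws, centred at about (288,300). The near jaw covers its lower half at (290,370). I'll close gradually.

step_arm(targets=[0.55, 0, 0, 0, 0, 0, 0, 0.5, 0, 0, 0, 0, 0, 0, 0.46, 0, 0, 0, 0, 0, 0, 0.42, 0, 0, 0, 0, 0, 0, 0.2, 0, 0, 0, 0, 0, 0, 0.2, 0, 0, 0, 0, 0, 0, 0.2, 0, 0, 0, 0, 0, 0, 0.2, 0, 0, 0, 0, 0, 0])

```text
time: 7.58
tool_pos: [447.8, 30.9, 143.7]
tcp_rot: [-3.141, 0.0, 2.628]
contact_force: [-0.8, -2.4, 0.8]
grip_width: 34.5
finger_force: 30.0
```

Width is 34.5 mm, below the expected 38–40, so I'll look before lifting.

```bash
python3 - <<'E'
from h import *
delta([447.7,29.8,143])
p,d=bot.capture("side")
y0,x0=[int(v) for v in(project("side",[[448,29,70]])[0][::-1])]
cv2.imwrite("pics/c6.png",cv2.resize(p[y0-40:y0+40,x0-40:x0+40],(560,560),interpolation=0))
uv,P=allcloud("side",d);h=cv2.cvtColor(p,cv2.COLOR_BGR2HSV)[uv[:,1],uv[:,0]]
a=np.radians(150.5);X=np.array([np.cos(a),np.sin(a)]);Y=np.array([np.sin(a),-np.cos(a)])
q=P[:,:2]-[447.7,29.8];x=q@X;y=q@Y
near=(abs(x)<35)&(abs(y)<60)&(P[:,2]>35)&(P[:,2]<100)
for nm,m in(("red",((h[:,0]<5)|(h[:,0]>173))&(h[:,1]>150)),("egg",(h[:,0]>6)&(h[:,0]<20)&(h[:,1]>90))):
    m=m&near;print(nm,m.sum(),*[np.percentile(v[m],[3,50,97]).round(1) for v in(x,y,P[:,2])])
E
```

```text
t 7.575 pos [447.8  30.9 143.7] rot [-179.99    0.    150.56] shift [-0.005 -0.01   0.007] w 34.5 ff 30.0
red 103 [-15.3  -0.6  15. ] [-27.2 -21.7 -14.6] [42.3 54.4 62.9]
egg 67 [-19.8 -11.   19.1] [-16.4  -9.9  -2.8] [52.1 69.2 77.6]
```

View pics/c6.png

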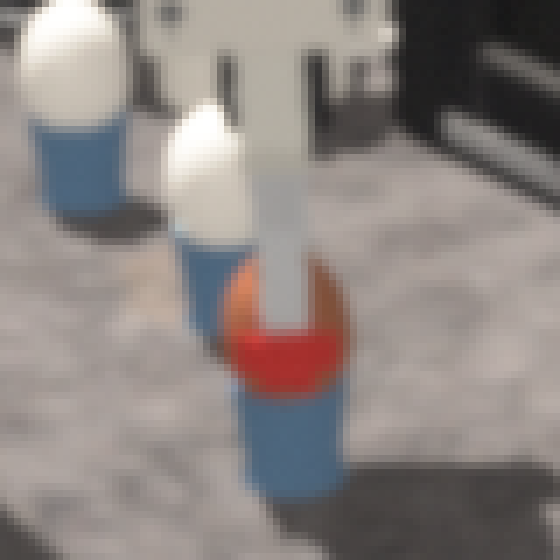

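The egg sits centred and upright between the jaws. I'll lift slowly and check with numbers.

step_arm(targets=[0.2, 0, 0, -0.05, 0, 0, 0, 0.2, 0, 0, -0.1, 0, 0, 0, 0.2, 0, 0, -0.15, 0, 0, 0, 0.2, 0, 0, -0.2, 0, 0, 0, 0.2, 0, 0, -0.25, 0, 0, 0, 0.2, 0, 0, -0.3, 0, 0, 0, 0.2, 0, 0, -0.3, 0, 0, 0])

```text
time: 8.5
tool_pos: [448.0, 31.0, 174.1]
tcp_rot: [3.141, 0.001, 2.628]
contact_force: [-0.2, -0.4, -1.8]
grip_width: 34.0
finger_force: 30.0
```

```bash
cat >chk.py <<'E'
from h import *
import sys
delta([447.7,29.8,143])
p,d=bot.capture("side");uv,P=allcloud("side",d);h=cv2.cvtColor(p,cv2.COLOR_BGR2HSV)[uv[:,1],uv[:,0]]
near=(np.hypot(P[:,0]-448,P[:,1]-30)<45)&(P[:,2]>20)&(P[:,2]<220)
for nm,m in(("red",((h[:,0]<5)|(h[:,0]>173))&(h[:,1]>150)),("egg",(h[:,0]>6)&(h[:,0]<20)&(h[:,1]>90)),("cup",(h[:,0]>95)&(h[:,0]<125)&(h[:,1]>70))):
    m=m&near;print(nm,m.sum(),*[np.percentile(P[m,i],[3,50,97]).round(1) for i in(0,1,2)])
z=bot.get_obs()["tool_pos"][2]-70
y0,x0=[int(v) for v in(project("side",[[448,29,z]])[0][::-1])]
cv2.imwrite(sys.argv[1],cv2.resize(p[y0-40:y0+40,x0-40:x0+40],(560,560),interpolation=0))
E
python3 chk.py pics/c7.png
```

```text
t 8.5 pos [448.   31.  174.1] rot [1.7997e+02 5.0000e-02 1.5055e+02] shift [-0.003 -0.012  0.311] w 34.0 ff 30.0
red 107 [424.9 436.9 451.7] [ 4.2 11.  21.8] [73.5 85.  92.1]
egg 76 [427.1 447.2 460.3] [ 9.1 17.2 33.7] [ 64.2  97.6 108.5]
cup 164 [429.3 445.3 462.6] [ 8.7 24.1 46.3] [21.6 31.  37.5]
```

The egg rose with the tongs (31 mm, force ≈ -1.8 N, which matches tongs plus egg). Raising further.

step_arm(targets=[0.2, 0, 0, -0.1, 0, 0, 0, 0.2, 0, 0, -0.22, 0, 0, 0, 0.2, 0, 0, -0.35, 0, 0, 0, 0.2, 0, 0, -0.5, 0, 0, 0, 0.2, 0, 0, -0.62, 0, 0, 0, 0.2, 0, 0, -0.72, 0, 0, 0, 0.2, 0, 0, -0.8, 0, 0, 0, 0.2, 0, 0, -0.8, 0, 0, 0, 0.2, 0, 0, -0.8, 0, 0, 0, 0.2, 0, 0, -0.8, 0, 0, 0, 0.2, 0, 0, -0.8, 0, 0, 0, 0.2, 0, 0, -0.8, 0, 0, 0])

```text
time: 10.05
tool_pos: [447.7, 31.0, 253.6]
tcp_rot: [-3.142, -0.0, 2.628]
contact_force: [-0.2, -0.3, -1.4]
grip_width: 34.4
finger_force: 30.0
```

```bash
python3 chk.py pics/c8.png
```

```text
t 10.05 pos [447.7  31.  253.6] rot [-1.8000e+02 -2.0000e-02  1.5056e+02] shift [-0.006 -0.011  1.106] w 34.4 ff 30.0
red 112 [424.8 436.8 452.2] [ 3.8 11.2 21.8] [152.8 163.9 171.8]
egg 86 [427.5 437.2 460.6] [ 9.4 19.4 38.7] [147.4 175.7 186.8]
cup 172 [429.5 445.6 462.7] [ 9.2 22.4 45.4] [20.9 31.4 37.6]
```

View pics/c8.png

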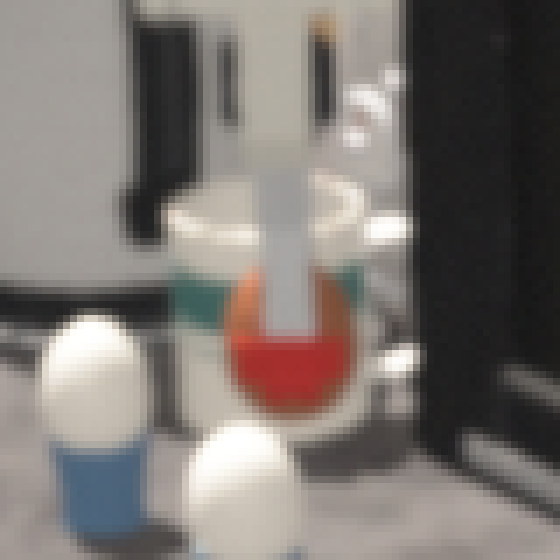

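The picture shows the egg held upright between the jaws at about (290,340), with its centre near z = 162 mm and underside near 138 mm. The white eggs are in place. Handing in.

```bash
python3 -c "
from plant import bot
print(bot.close_job())"
```

```text
the job is handed in; nothing more can be done
None
```

The job is handed in (no verdict came back): the tongs hold the brown egg upright, its underside about 138 mm above the worktop; the white eggs stood in place in the last picture, and nothing was moved near the salt shaker, mug or match box.

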